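# Put a die box away in the push-latch dry cell

### The arm

A 6-joint arm with a two-finger parallel gripper is mounted at the origin on a cart in front of the work surface, level with it; the furniture and walls round the work are solid. World frame = base frame: x ahead of the robot, y to its left, z up, the work surface at z = 0. Lengths are in mm, angles in rad, forces in N, time in s.
With the tool pointing down it reaches from about 300 to 775 mm from the base axis. Payload 14.6 kg.
Tool frame: the origin (TCP) lies on the centre line of the jaws, within the pads' length; the fingertips stand 19 mm ahead of it and the grasp point (between the pads) is the TCP (bot.tip_reach is the distance from the TCP to the fingertips, in mm); z points along the fingers, y is the line along which they close (so a half turn about z gives the same grasp; the last joint's range is limited). The gripper opens to 85 mm and grips with 20 to 120 N. Pads are 22 mm wide; open, the fingers measure 114 mm over their backs; the gripper's body (76 mm by 85 mm) begins 54 mm behind the grasp point. The pads swing forward as they close: fully open they stand 13 mm farther back than shut.
Start: joints at [-1.413, 0.3, 1.521, -0, 1.321, -0.067], TCP at [122.595, -536.153, 250.281] pointing down, gripper open.
Joint ranges: [-3.03, 3.03], [-0.79, 2.21], [0.23, 2.52], [-1.04, 4.18], [0, 3.07], [-2.55, 2.55]. Speed limits (rad/s): [2.22, 2.22, 2.57, 3.14, 3.14, 3.14].

### API

Orientations are given as a unit quaternion [w, x, y, z].
In Python, from rig import bot gives the robot as it stands. Calls block until the motion is done:
- bot.move_to(position, orientation): joint-space move of the TCP to a pose.
- bot.servo_line(position, attitude=None, speed=150, until_force=None): straight line of the TCP; attitude=None keeps the orientation; speed is the mean speed in mm/s. With until_force (N) it stops when the force on the tool has changed by that much, and returns True; else False.
- bot.move_joints(angles): joint-space move.
- bot.move_gripper(opening, grip_force=None): finger opening in mm; grip_force is the grip in N (None keeps the last); returns when the fingers have stopped.
- bot.dwell(seconds).
- bot.ik(position, orientation): joint angles nearest the present ones, or None.
- bot.read_state(): the state.
- bot.read_camera(name): name is "scene" or "top" or "wrist"; returns a dict with "image" (480x640x3 uint8, blue, green, red), "depth" (480x640 float32, mm along the optical axis (not along the pixel's ray), 0 where there is no reading), "fovy" (degrees; the focal length in pixels is half the picture's height over the tangent of half this angle, whatever the lens; pixels are square), "cx", "cy" (the principal point, pixels), "k1" (the pictures are not rectified: a ray, as slopes to the right and down, at radius r is drawn at 1 + k1 r^2 times it, then the intrinsics apply), "eye" and "attitude" of the camera in the world; the wrist camera has in their place "mount" (4x4, takes a point from camera to tool coordinates, whose origin is the TCP and whose axes are the flange's). Camera axes: x right, y down, z forward; pixel columns grow to the right and rows downward; lengths in mm; the calibration is good to about 2 mm. A picture is of the moment at which its call begins: read the wrist's pose just before it.
A pose or a line that the arm cannot do raises bot.MotionError and nothing moves.
- bot.finish_job(): hands the job in; it is judged then, once.
The state is a dict: "clock": time; "joint_positions": joint angles; "qvel": joint speeds; "effort": joint torques, N m; "ee_pos": TCP position; "tool_rot": TCP orientation; "ft_force": force on the tool from outside, world axes, zero at the start; "moment": the same for the moment, N m; "grip_width": finger opening in mm; "grip_force": force on a finger pad.
Only numpy, scipy, OpenCV 4.12 (cv2) and the standard library are available. Lean on these libraries where they do the work, as an engineer would, in place of code of your own. Each camera call takes 0.05 s, during which the arm holds its last target. There are 200 camera calls.

### The job

Put the die box that lies on the apron of the dry cell away in it: press down the front edge of the shut cover and let go, so that its push-latch releases and the cover springs open, push the box along the apron until it is fully home against the stop, then press the cover down until it latches shut again. Nothing needs gripping: the dies lie loose in the box, so keep it flat on the deck and never lift or tip it, and leave the other things on the bench where they are.

Things in the scene. Friction and masses are not known exactly. Their poses are not given: they have to be found in the camera images.
- keep_cell: The dry cell, fixed to the bench: low white base 205 x 124 mm with a bright metal deck 14 mm above the bench. Origin on the bench, x from the open apron (front, x = -110 mm on) to the hinge block (back, x = 62 to 95 mm, 41 mm high), y left, z up. Flared rails 7 mm high on the apron narrow from 99 mm apart at x = -62 mm to 62 mm at x = -12 mm.
- cover (a joint): Grey cover with clear pane, 66 x 132 x 3 mm, front skirt 13 mm deep, hinged along y at x = 60, z = 39 mm of the cell. 0 rad: shut, latched, top 40.5 mm above the bench. Springs open to 0.95 in 1 s. Negative: pressed past flush, end stop -0.08. Push-push latch: press past -0.06 and let go; if latched it springs open, if open it latches. Needs 3 to 5 N at the press point; 7 N reaches the stop.
- cover_press (a point): A point on the outer face of the cover, on its middle line, 56 mm from the hinge line, 10 mm behind the front edge, where a round thumb dimple marks the place to press; it moves with the cover. Shut: at x = 4 mm, y = 0, z = 40.5 mm of the dry cell. Fold the open cover down along its arc: its front edge (66 mm from the hinge) swings down and forward, towards the apron.
- die_box: The flat black die box with nine dies that lies on the apron in front of the cover: 52 x 52 x 14 mm, 60 g, origin at the centre of its underside, axes along its sides (turned up to 0.18 rad from the cell's).
- cell_home (a point): Where the origin of the die box is when fully home: x = 26 mm, y = 0, z = 14 mm of the dry cell, with the cell's axes. The stop is at x = 52 mm; rails 7 mm high, 60 mm apart, guide the box from x = 4 mm on. Inside on the left stands a desiccant cartridge, on the right the open latch pod, both up to 33 mm above the bench.
- spare_box: A pale die box, 52 x 52 x 14 mm, on the bench to the left of the dry cell; to be left alone. Origin at the centre of its underside. Farther left, 0.2 to 0.4 m from the dry cell, a tall thin stand rises from the bench: the arm must pass in front of it or over it.
- loupe: Black and silver loupe, 44 mm across, 35 mm high, on the bench left of the dry cell; to be left alone. Origin at the centre of its underside.
- wafer_tweezers: Steel tweezers, 144 mm long, lying on the bench left of the apron; to be left alone. Origin at the centre of the underside.
- coin_carrier: Round white wafer carrier, 70 mm across, 14 mm high, on the bench right of the apron; to be left alone. Origin at the centre of its underside.
- marker: Black marker pen, 135 mm long, 12 mm thick, lying on the bench right of the dry cell; to be left alone. Origin at the centre of its underside.

How it is judged (in metres and radians):
On the way, in this order (a step that is already met when the one before it is completed fails the run):
1. the cover has sprung open, with the die box still out on the apron (value of joint cover above 0.8 rad and x of die_box in the frame of cell_home below -0.05 m), for 0.2 s.
2. the die box is home against the stop while the cover is open (value of joint cover above 0.5 rad and x of die_box in the frame of cell_home above -0.004 m and z of die_box in the frame of cell_home below 0.003 m), for 0.2 s.
At the end, for the whole second after the job is handed in: The cover is latched shut by itself (within 0.025 rad of flush) and the die box lies on the deck inside, within 4 mm of home against the stop and 5 mm of the middle line, at rest (value of joint cover between -0.025 and 0.025 rad and x of die_box in the frame of cell_home between -0.004 and 0.004 m and y of die_box in the frame of cell_home between -0.005 and 0.005 m and z of die_box in the frame of cell_home below 0.003 m and linear speed of die_box below 0.01 m/s); the robot touches nothing.
It fails at once if the die box is lifted more than 6 mm off the deck (z of die_box in the frame of cell_home above 0.006 m).
It fails at once if the die box is tipped by more than 0.15 rad (angle between die_box's own z axis and vertical above 0.15 rad).
It fails at once if one of the other loose things is moved by more than 25 mm (distance of any of spare_box, loupe, wafer_tweezers, coin_carrier, marker from where it was at the start of the episode above 0.025 m).
It also fails if it takes over 58 s, if anything falls off the work surface, if the arm or the gripper's body presses on something with over 40 N, if the wrist force passes 120 N, or if a joint passes its speed limit or range.

## Working session

There is one attempt and no reset: what is moved stays moved. The work goes in short steps, each a Python script; the robot and the scene stay as the last script left them, time stands still between calls to the robot, and variables do not carry over. Pictures are saved under pics/ and viewed, at most 10 in all, crops included, and the job is handed in when it is done.

```bash
mkdir -p pics; ls; python3 - <<'E'
from rig import bot
import cv2,numpy as np
for n in ("scene","top"):
    c=bot.read_camera(n); cv2.imwrite(f"pics/{n}0.png",c["image"]); np.savez(f"{n}0.npz",**c)
    print(n,{k:v for k,v in c.items() if k not in("image","depth")})
s=bot.read_state(); print(s["clock"],s["tool_rot"],s["ft_force"],bot.tip_reach)
E
```

```text
pics
scene {'fovy': 53.36392166356308, 'cx': 318.90426048324775, 'cy': 236.40740599105922, 'k1': -0.0824283178673154, 'eye': array([116.45100473, 608.44651971, 465.46884465]), 'attitude': array([ 0.15038762, -0.27757859,  0.8143172 , -0.48705358])}
top {'fovy': 44.152655422989184, 'cx': 318.1227434468582, 'cy': 238.41909567510788, 'k1': 0.035404780774102425, 'eye': array([ 459.59195963,    2.04402667, 1046.79315928]), 'attitude': array([ 0.03289326, -0.69944996,  0.71317434, -0.032713  ])}
0.1 [-5.40534820e-04  9.93691958e-01  1.12142766e-01 -2.47882525e-05] [-0.42323695  0.13802649  0.33089428] 19.0
```

View pics/top0.png

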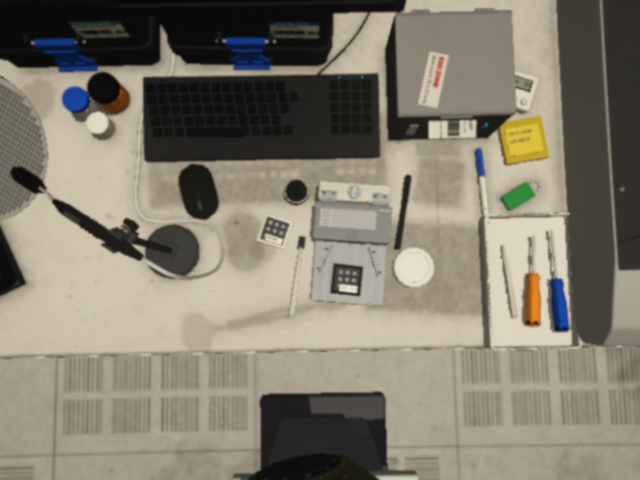

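View pics/scene0.png

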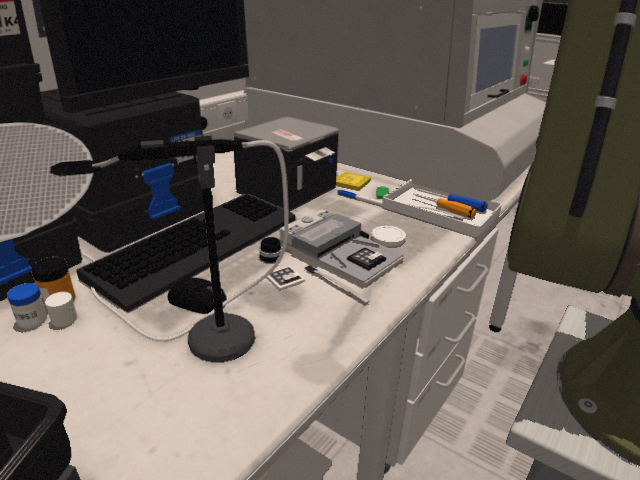

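The top view shows the cell at about (350,243), with the hinge block up (world +x), and the box on the apron at (347,279). The tower stands at upper right and the stand at left. I'll move over the cell for a close wrist view.

```bash
cat > h.py <<'E'
import numpy as np, cv2
from scipy.spatial.transform import Rotation as R
from rig import bot
def K(c):
    f=240/np.tan(np.radians(c["fovy"]/2)); return np.array([[f,0,c["cx"]],[0,f,c["cy"]],[0,0,1.]]),np.array([c["k1"],0,0,0,0])
def rot(q): return R.from_quat(q,scalar_first=True)
def T(p,r):
    M=np.eye(4); M[:3,:3]=r.as_matrix(); M[:3,3]=p; return M
def shot(n):
    s=bot.read_state(); c=bot.read_camera(n)
    c["M"]=T(s["ee_pos"],rot(s["tool_rot"]))@c["mount"] if n=="wrist" else T(c["eye"],rot(c["attitude"]))
    return c
def onplane(c,uv,z):   # pixel -> world point at height z
    k,d=K(c); p=cv2.undistortPointsIter(np.array(uv,float).reshape(-1,1,2),k,d,None,None,(3,50,1e-9)).reshape(-1,2)
    r=np.c_[p,np.ones(len(p))]@c["M"][:3,:3].T; e=c["M"][:3,3]
    return e+r*((np.broadcast_to(z,len(p))-e[2])/r[:,2])[:,None]
E
python3 - <<'E'
from h import *
c=dict(np.load("top0.npz")); c["M"]=T(c["eye"],rot(c["attitude"]))
print(onplane(c,[[313,300],[384,304],[347,279],[355,184],[387,138],[511,12]],14).round())
print(np.median(c["depth"][60:90,420:480]), c["eye"][2])
w=shot("wrist"); print(w["mount"].round(2),w["fovy"],w["k1"])
down=[0,1,0,0]
for p in ([360,-60,280],[330,-60,300]): print(bot.ik(p,down))
E
```

```text
[[ 449.   12.   14.]
 [ 439. -111.   14.]
 [ 484.  -48.   14.]
 [ 651.  -66.   14.]
 [ 733. -125.   14.]
 [ 958. -354.   14.]]
916.95746 1046.7931592811674
[[-0.0000e+00 -9.5000e-01 -3.1000e-01  8.1200e+01]
 [ 1.0000e+00 -0.0000e+00  0.0000e+00 -1.0000e-02]
 [-0.0000e+00 -3.1000e-01  9.5000e-01 -1.2309e+02]
 [ 0.0000e+00  0.0000e+00  0.0000e+00  1.0000e+00]] 70.9966062513639 -0.04973200543257732
[-2.65600913e-01 -1.55365764e-01  1.93896714e+00 -4.44089210e-16
  1.35799128e+00  1.30519541e+00]
[-2.89191338e-01 -2.45406707e-01  1.96523164e+00 -4.44089210e-16
  1.42176772e+00  1.28160499e+00]
```

```bash
python3 - <<'E'
from h import *
q=[0,0,1,0]
bot.move_to([525,-55,210],q)
bot.move_gripper(0)
w=shot("wrist"); np.savez("w1.npz",**w); cv2.imwrite("pics/w1.png",w["image"])
print(bot.read_state()["clock"],w["M"].round(2).tolist())
E
```

```text
3.2083 [[0.0, 0.95, 0.31, 445.97], [1.0, -0.0, -0.0, -54.72], [-0.0, 0.31, -0.95, 333.08], [0.0, 0.0, 0.0, 1.0]]
```

View pics/w1.png

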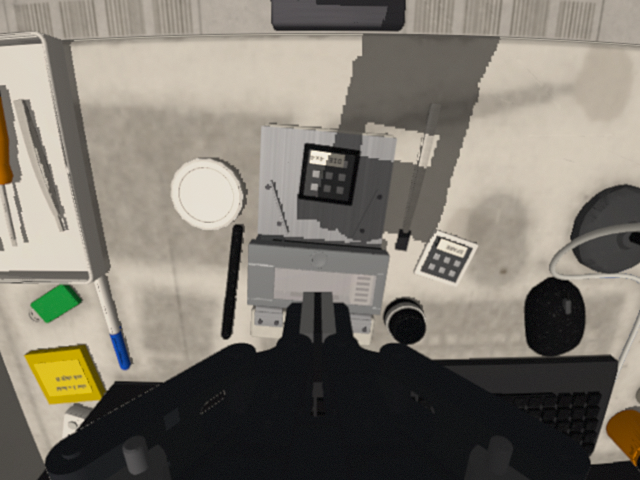

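The wrist view shows the apron's front edge from (262,126) to (397,134), the box at about (330,173) and the thumb dimple at about (319,260). I'll enlarge a crop to get exact corners.

```bash
python3 - <<'E'
import cv2
i=cv2.imread("pics/w1.png")[115:265,235:410]
cv2.imwrite("pics/w1c.png",cv2.resize(i,None,fx=4,fy=4,interpolation=cv2.INTER_CUBIC))
E
```

```text
(no output)
```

View pics/w1c.png

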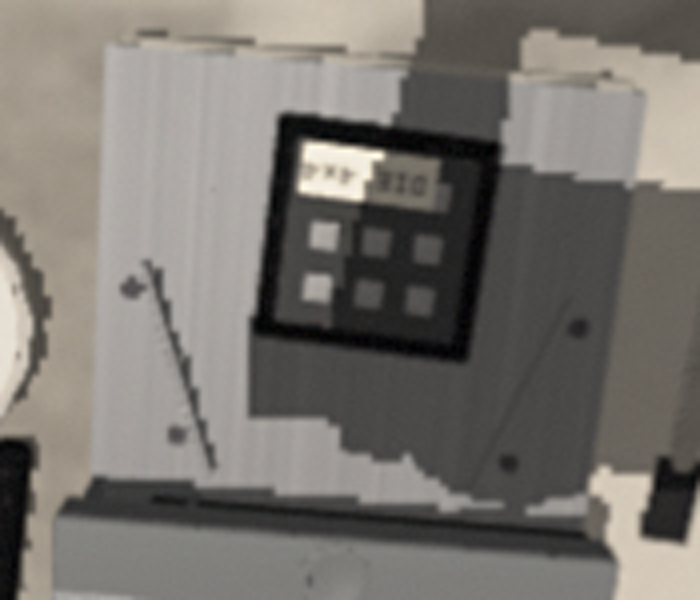

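```bash
python3 - <<'E'
from h import *
w=dict(np.load("w1.npz"))
o=np.array([235,115])
P=lambda uv,z: onplane(w,np.array(uv)/4+o,z)[:,:2]
fit_m=[[-110,62],[-110,-62],[-6,66],[-6,-66],[4,0],[-62,49.5],[-12,31],[-62,-49.5],[-12,-31]]
W=np.vstack([P([[645,90],[106,45]],14),P([[612,552],[60,510],[338,575]],40.5),P([[568,300],[478,488],[148,262],[212,467]],21)])
m=np.array(fit_m,float)
for k in (0,1):
  mc,wc=m.mean(0),W.mean(0); H=(m-mc).T@(W-wc)
  a=np.arctan2(H[0,1]-H[1,0],H[0,0]+H[1,1]); r=np.array([[np.cos(a),-np.sin(a)],[np.sin(a),np.cos(a)]])
  t=wc-r@mc
print(a,t); print((W-(m@r.T+t)).round(1).tolist())
b=P([[280,115],[500,143],[467,358],[255,330]],28)
bl=(b-t)@r; print("box",bl.round(1).tolist(),bl.mean(0))
d=bl[1]-bl[0]; print(np.arctan2(-d[0],d[1]),np.linalg.norm(np.roll(bl,-1,0)-bl,axis=1))
# depth check
for u,v in ((319,262),(330,205)): print(w["depth"][v,u])
E
```

```text
-0.08176137154647595 [553.93945262 -52.88383482]
[[0.9, -0.8], [1.3, 0.5], [-0.7, -2.8], [-0.3, 1.5], [0.3, 0.3], [1.1, -0.8], [-1.4, 2.2], [0.4, 0.4], [-1.7, -0.5]]
box [[-97.0, -20.7], [-95.0, 27.9], [-46.6, 26.0], [-49.2, -23.1]] [-71.95597534   2.51324852]
-0.040601831255043755 [48.6741956  48.46506777 49.15308022 47.92296268]
312.90594
324.0622
```

```bash
cat >> h.py <<'E'
Rc=R.from_euler("z",-0.0818); tc=np.array([553.9,-52.9,0])
def pose(x,y,z,tilt=0.,yaw=0.):   # fingertip position in cell frame; tilt>0: body leans to hinge
    r=Rc*R.from_euler("z",yaw)*R.from_euler("y",tilt)*R.from_euler("y",np.pi)
    p=Rc.apply([x,y,z])+tc-r.apply([0,0,bot.tip_reach])
    return p,r.as_quat(scalar_first=True)
def line(*a,speed=150,until=None,**k):
    p,q=pose(*a,**k); return bot.servo_line(p,q,speed=speed,until_force=until)
def tip():
    s=bot.read_state(); p=np.array(s["ee_pos"])+rot(s["tool_rot"]).apply([0,0,19.])
    return Rc.inv().apply(p-tc).round(1),np.round(s["ft_force"],1),s["clock"]
E
python3 - <<'E'
from h import *
bot.move_to(*pose(4,0,70)); line(4,0,46,speed=60); print(tip())
print(line(4,0,33,speed=12,until=9)); print(tip())
line(-10,0,60,speed=150); line(-80,0,150,speed=200); bot.dwell(.8); print(tip())
w=shot("wrist"); np.savez("w2.npz",**w); cv2.imwrite("pics/w2.png",w["image"])
h=.35
for a in ((-125,2,120,-.5),(-118,2,20,-.5),(1,0,20,-.5),(30,0,110,.4),(4,0,38,0)): print(a,bot.ik(*pose(*a)) is not None)
E
```

```text
(array([ 4., -0., 46.]), array([ 1. , -0. , -0.5]), 4.325)
True
(array([ 4.2, -0. , 36.4]), array([-2.5,  0.7,  8.5]), 5.1333)
(array([-80.,   0., 150.]), array([-0.7, -0.3, -0.8]), 6.9833)
(-125, 2, 120, -0.5) True
(-118, 2, 20, -0.5) True
(1, 0, 20, -0.5) True
(30, 0, 110, 0.4) True
(4, 0, 38, 0) True
```

View pics/w2.png

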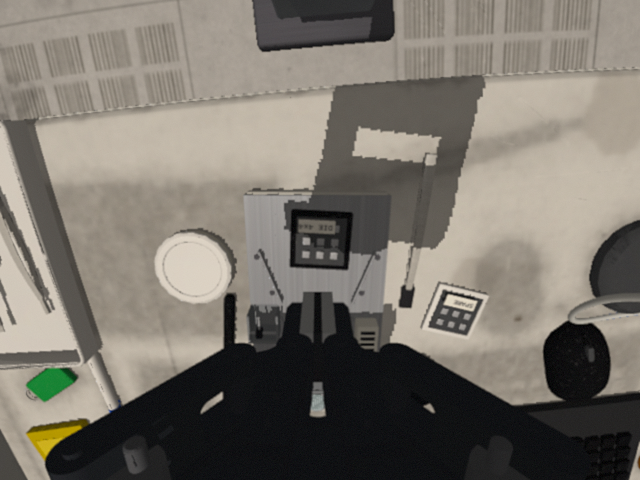

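The cover is open: the pod at (260,325) and cartridge at (368,335) are visible, and the box is still on the apron. Next I push with two tilted fingertips.

```bash
python3 - <<'E'
from h import *
t=-.4
bot.move_gripper(14)
line(-150,2,100,tilt=t); line(-130,2,20.5,tilt=t,speed=100); print(tip())
r=line(-25,1.5,20.5,tilt=t,speed=45,until=8); print(r,tip())
if not r:
    r=line(-4,1.5,20.5,tilt=t,speed=12,until=5); print(r,tip())
bot.dwell(.4)
w=shot("wrist"); np.savez("w3.npz",**w); cv2.imwrite("pics/w3.png",w["image"])
E
```

```text
(array([-129.7,    2. ,   20.9]), array([-0.7, -0.1, -0.2]), 9.0583)
False (array([-25.1,   1.5,  20.5]), array([-0.6, -0.4, -0.3]), 11.5417)
True (array([-9.1,  1.5, 20. ]), array([-0.4, -0.5, -0.4]), 12.7917)
```

View pics/w3.png

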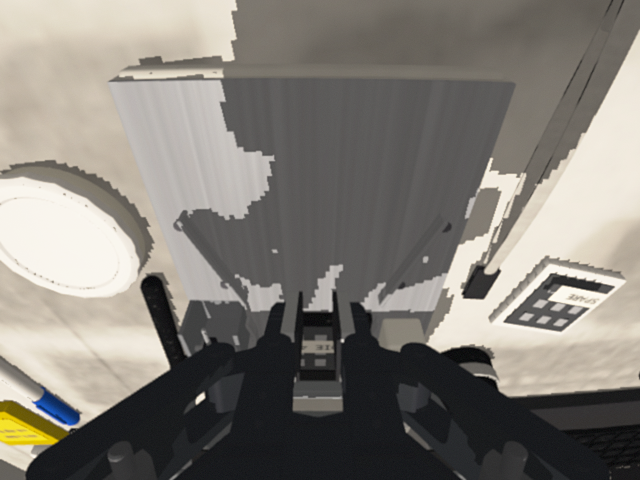

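The fingertips stopped with 5 N at the expected home contact (tip x ≈ -9). I'll press a little firmer to be sure, then back off and look from the side.

```bash
python3 - <<'E'
from h import *
t=-.4
print(line(-4,1.5,20.5,tilt=t,speed=10,until=9),tip()); bot.dwell(.3)
line(-60,1.5,22,tilt=t); line(-110,-50,150,speed=200); 
w=shot("wrist"); np.savez("w4.npz",**w)
k,d=K(w)
def px(p):
    P=(Rc.apply(p)+tc-w["M"][:3,3])@w["M"][:3,:3]; return cv2.projectPoints(P,np.zeros(3),np.zeros(3),k,d)[0].reshape(-1,2)
c=px(np.array([[0,26,28],[0,-26,28],[52,-26,28],[52,26,28],[0,0,28.]])); print(c.round(1).tolist())
u,v=c[:4].mean(0).astype(int); x0=max(0,min(640-180,u-90)); y0=max(0,min(480-140,v-70)); print(x0,y0,tip()[2])
cv2.imwrite("pics/w4.png",cv2.resize(w["image"][y0:y0+140,x0:x0+180],None,fx=4,fy=4,interpolation=cv2.INTER_CUBIC))
E
```

```text
True (array([-9.1,  1.6, 19.3]), array([-1.7,  0.2,  1. ]), 13.525)
[[399.1, 347.3], [343.0, 347.6], [341.7, 392.4], [394.7, 392.0], [371.1, 347.5]]
279 299 15.2417
```

View pics/w4.png

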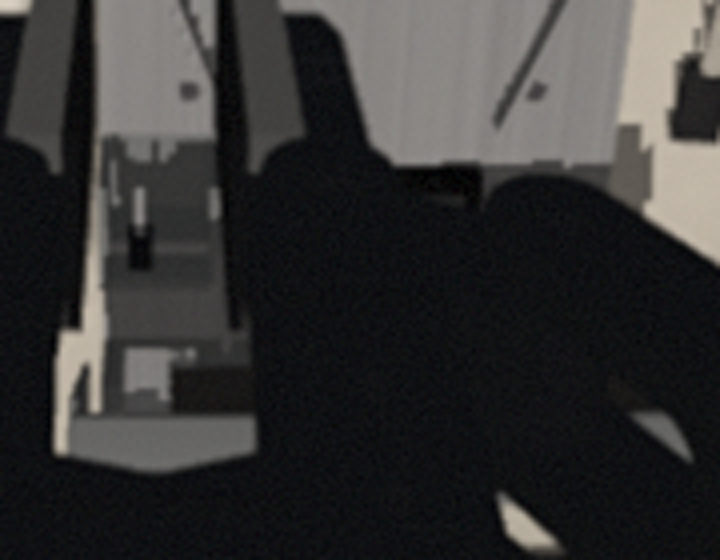

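The gripper hides most of it, though the box's left front corner at crop (480,195) agrees with the predicted home position. I'll look once more from above, which is also on the way to closing.

```bash
python3 - <<'E'
from h import *
bot.move_gripper(0)
line(-60,0,190,speed=250); line(70,0,190,speed=250)
w=shot("wrist"); np.savez("w5.npz",**w)
k,d=K(w)
def px(p):
    P=(Rc.apply(p)+tc-w["M"][:3,3])@w["M"][:3,:3]; return cv2.projectPoints(P,np.zeros(3),np.zeros(3),k,d)[0].reshape(-1,2)
c=px(np.array([[0,26,28],[0,-26,28],[52,-26,28],[52,26,28],[0,0,28.]])); 
u,v=c[4].astype(int); x0=u-80; y0=v-60; print(((c-[x0,y0])*4).round().tolist(),x0,y0,tip()[2])
cv2.imwrite("pics/w5.png",cv2.resize(w["image"][y0:y0+130,x0:x0+160],None,fx=4,fy=4,interpolation=cv2.INTER_CUBIC))
for i in range(0,6):
    th=.95*(1-i/5); print(bot.ik(*pose(60-56*np.cos(th)+1.5*np.sin(th),0,39+56*np.sin(th)+1.5*np.cos(th),.45*th)) is not None)
E
```

```text
[[442.0, 243.0], [203.0, 243.0], [209.0, 478.0], [436.0, 478.0], [322.0, 243.0]] 237 84 16.725
True
True
True
True
True
True
```

View pics/w5.png

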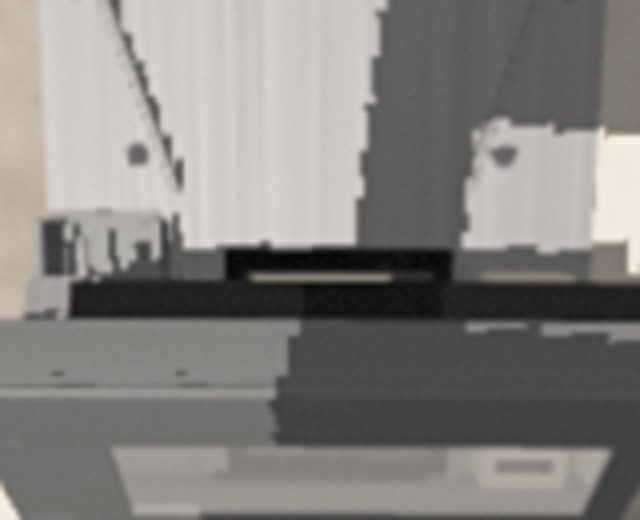

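The box front edge is at crop y≈249 (predicted home 243, about 1 mm inward), so it is home and flat between the rails, offset slightly left within the rail play. Now I fold the cover down along its arc.

```bash
python3 - <<'E'
from h import *
def arc(th,clear=0.,speed=60,until=None):
    a=.45*th; rc=56-6*min(1,max(0,th)/.5); h=1.5+11*abs(np.sin(th-a))+clear
    return line(60-rc*np.cos(th)+h*np.sin(th),0,39+rc*np.sin(th)+h*np.cos(th),tilt=a,speed=speed,until=until)
arc(1.05,60,150); arc(1.05,8,80); print(tip())
for th in np.arange(.95,.04,-.1):
    if arc(th,0,60,12): print("force",th,tip()); break
else:
    print(tip())
    print(line(4,0,32.5,tilt=-.05,speed=12,until=9),tip())
    bot.dwell(.2); line(4,0,60,speed=80); line(-40,0,150,speed=200); bot.dwell(.5); print(tip())
w=shot("wrist"); cv2.imwrite("pics/w6.png",w["image"])
E
```

```text
(array([49., -0., 91.]), array([ 0.2, -0.6, -0.6]), 18.225)
(array([ 4.8, -0. , 43.8]), array([-2.1, -0.4,  3.2]), 20.8917)
True (array([ 5. , -0.1, 36.2]), array([-1.7,  0.3,  6.4]), 21.575)
(array([-40. ,   0. , 149.8]), array([ 0.1,  0.5, -0.5]), 23.375)
```

View pics/w6.png

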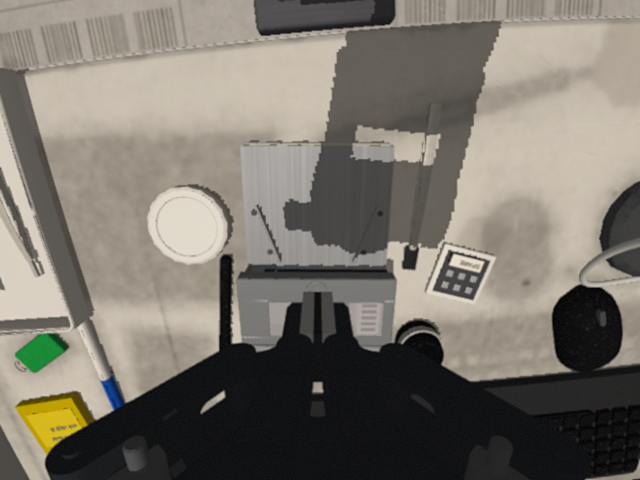

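The cover is shut and has stayed flush after release: its front edge is at row 272 with the dimple at (317,286). The apron is empty and the neighbouring things haven't moved. Handing in.

```bash
python3 -c "
from rig import bot
print(bot.finish_job())"
```

```text
the job is handed in; nothing more can be done
None
```

The job is handed in: the cover was sprung open, the die box was pushed home against the stop, and the cover is pressed shut and stayed flush on its own. The box sits about 3–4 mm left of the middle line by camera (limit 5 mm), and no verdict was returned.

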